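# Wedge up the amp board for a pad change

## Robot

A 6-joint arm with a two-finger parallel gripper is mounted at the origin on the work surface. World frame = base frame: x ahead of the robot, y to its left, z up, the work surface at z = 0. Lengths are in m, angles in rad, forces in N, time in s.
With the tool pointing down it reaches from about 0.275 to 0.725 m from the base axis. Payload 5.6 kg.
Tool frame: the origin (TCP) lies at the very end of the fingers, on their centre line; the grasp point (between the pads) lies 19 mm behind it; z points along the fingers, y is the line along which they close (so a half turn about z gives the same grasp; the last joint's range is limited). The gripper opens to 85 mm and grips with 20 to 120 N. Pads are 22 mm wide; open, the fingers measure 114 mm over their backs; the gripper's body (76 mm by 85 mm) begins 54 mm behind the grasp point. The pads swing forward as they close: fully open they stand 13 mm farther back than shut.
Start: joints at [-1.041, 0.255, 0.108, 0, -1.424, -0.285], TCP at [0.133, -0.534, 0.231] pointing down, gripper open.
Joint ranges: [-2.95, 2.95], [-1.21, 1.97], [-1.09, 1.5], [-2.87, 1.71], [-2.94, -0.07], [-3.05, 3.05]. Speed limits (rad/s): [2.57, 2.57, 3.14, 3.14, 3.14, 3.14].

## Interface

Orientations are given as a unit quaternion [w, x, y, z].
In Python, from bench import observe, capture, get_calibration, close_job gives the robot as it stands. The module is installed in compiled form; this text tells all that it offers.
- The arm moves only by the tool carry_out, never from a script. Its argument "moves" is a list of rows, each an object of numbers: "tx", "ty", "tz": the shift along the tool's x, y, z in mm; "twist": the turn about the tool's z in degrees; "jaw": the closure, from 0 (fully open) to 1 (shut). A call has exactly 5 rows; each row shifts and turns the commanded pose from where the row before left it, along the tool's axes as they then stand; what a row does not reach is not made up. A row lasts 1/12 s, in which the tool goes at most 41.7 mm and 7.16 degrees, less where a joint would pass 70% of its speed; a pose out of reach is approached as far as the arm can. A call is refused whole if a number of a shift passes 41.7 or a number of a turn 7.16, either way. A call with a gripper value outside its range is refused whole. The fingers move at their own pace and stop on an object; "force" is the grip in N (left out, the last holds). Time passes only in rows, so rows that do not move let the fingers close, or fill a call up. It gives the time, the measured TCP pose, the force, the opening and the grip force at its end, in the units of the state.
- observe(): the state, without advancing time (a new reading comes with each control period).
- capture(name): name is "scene" or "top"; returns (picture, depth): 420x560x3 uint8, blue, green, red; 420x560 float32, m along the optical axis (not along the pixel's ray), 0 where there is no reading.
- get_calibration(name): a dict with "vfov" (degrees; the focal length in pixels is half the picture's height over the tangent of half this angle, whatever the lens; pixels are square), "cx", "cy" (the principal point, pixels), "pose" (4x4, takes a point from camera to world coordinates). Camera axes: x right, y down, z forward; pixel columns grow to the right and rows downward; lengths in m; the calibration is good to about 2 mm. A picture is of the moment at which its call begins. get_calibration takes no time and is no camera call.
- close_job(): hands the job in; it is judged then, once.
The state is a dict: "clock": time; "joints": joint angles; "joint_velocities": joint speeds; "joint_torque": joint torques, N m; "ee_pos": TCP position; "tool_rot": TCP orientation; "contact_force": force on the tool from outside, world axes, zero at the start; "moment": the same for the moment, N m; "width": opening from 0.0 (shut) to 1.0 (fully open); "finger_force": force on a finger pad.
Only numpy, scipy, OpenCV 4.12 (cv2) and the standard library are available. Lean on these libraries where they do the work, as an engineer would, in place of code of your own. Each camera call takes 0.05 s, during which the arm holds its last target. There are 200 camera calls.

## Task

The rubber pads under the hinged amp board are about to be changed. First take the round microphone grille off the board and lower it gently into the deep wooden tub, setting it down on the bottom rather than dropping it; then slide the wooden wedge along the shelf, thin end first, under the middle of the board's front edge until that edge has just lifted off the pads, by about 4 mm. Finish while still holding the wedge there, with only the wedge carrying the board, and leave the tub and the other things where they are.

Things in the scene. Friction and masses are not known exactly. Their poses are not given: they have to be found in the camera images.
- base: Fixed base of a hinged ash board. Origin on the shelf, straight below the middle of the board's front edge (facing the robot); x points level from that edge to the hinge, y along the edge, z up. The front edge rests on two rubber pads 30 x 30 x 14 mm, centred 20 mm behind the edge and 60 mm either side of the middle: 90 mm clear between them, where the wedge enters on the bare shelf.
- board_edge (a point): Middle of the lower front edge of the hinged board, 14 mm above the shelf when down. The board is 165 mm deep, 160 mm wide, 12 mm thick (top 26 mm up), hinged 165 mm behind this edge. Raising the edge takes about 5 N. A metal amplifier 72 x 130 x 36 mm is screwed on its rear: front face 85 mm behind the edge, top 62 mm up.
- board (a joint): Angle of the hinged board in rad: 0 with the front edge down on the pads, growing as the front edge rises (0.024 rad = 4 mm at the front edge). It falls back under its own weight.
- wedge_grip (a point): Wooden wedge, 120 g, loose in front of the board. Point: centre of its grip block (24 mm along x, 30 along y, 45 tall), 22.5 mm above its underside. x points to the thin end, z up. The 30 mm wide ramp falls 1 in 4 from 24 mm high, 12 mm ahead of the point, to 4 mm high at the thin end, 92 mm ahead. It meets the board's edge when the thin end is 40 mm past it; each further 4 mm lifts 1 mm.
- grille_center (a point): Round steel microphone grille: a ball of 50 mm diameter on a short dark collar of 34 mm diameter, 56 mm tall in all, standing on the front part of the board. The point is the ball's centre, 31 mm above the collar's flat underside. About 70 g.
- tub: Deep round wooden tub, open on top: outer diameter 180 mm, inner diameter 170 mm, 75 mm tall, bottom 6 mm thick. Origin at the centre of its underside. About 0.8 kg, loose.
- foot: Grey rubber stand foot, a disc of 110 mm diameter, 32 mm tall; a bystander. Origin at the centre of its underside.
- mic: Matte gold microphone with a dark head, 150 mm long, lying on two small rests; a bystander. Origin on the shelf below its middle.
- elbow: Chrome elbow adaptor, 42 mm tall; a bystander. Origin at the centre of its underside.
- cap: Blue plastic capsule cap, 46 mm diameter, 37 mm tall; a bystander. Origin at the centre of its underside.
Not all that is in view belongs to the job. What is shaped like the part that bears grille_center but green or turquoise is not meant.

How it is judged:
By the outcome, as a careful person would: the job done as asked, in the order asked, and still so for the second after the job is handed in, while the arm keeps its last pose, push and grip.
It also fails if it takes over 64 s, if anything falls off the work surface, if the arm or the gripper's body presses on something with over 40 N, if the wrist force passes 120 N, or if a joint passes its speed limit or range.

## Working session

There is one attempt and no reset: what is moved stays moved. The work goes in short steps, Python scripts to look and compute and a tool call to move; the robot and the scene stay as the last step left them, time stands still between calls to the robot, and variables do not carry over. Pictures are saved under pics/ and viewed, at most 10 in all, crops included, and the job is handed in when it is done.

Besides the shell and the picture viewer there is one more tool, called after "Call:" by a JSON object that holds its "op" and its "data". carry_out: Moves the arm, as the interface text tells. Its arguments: {"type":"object","properties":{"moves":{"type":"array"},"force":{"type":"number"}},"required":["moves"]}

```bash
mkdir -p pics
cat > h.py <<'E'
import numpy as np, cv2
from bench import observe, capture, get_calibration, close_job
def cal(n):
    c=get_calibration(n); f=210/np.tan(np.radians(c["vfov"])/2); return f,c["cx"],c["cy"],np.array(c["pose"])
def cloud(n,d):
    f,cx,cy,P=cal(n); v,u=np.mgrid[:420,:560]
    p=np.stack([(u-cx)/f*d,(v-cy)/f*d,d],-1); return p@P[:3,:3].T+P[:3,3]
def onplane(n,u,v,z):
    f,cx,cy,P=cal(n); r=P[:3,:3]@np.array([(u-cx)/f,(v-cy)/f,1]); return P[:3,3]+r*(z-P[2,3])/r[2]
E
python3 - <<'E'
from h import *
for n in("scene","top"):
    p,d=capture(n); cv2.imwrite(f"pics/{n}0.png",p); np.savez(f"{n}0.npz",p=p,d=d,c=cloud(n,d)); c=get_calibration(n); print(n,c, (d>0).mean())
print(observe())
E
```

```text
scene {'vfov': 54.13611211326657, 'cx': 279.88277076311675, 'cy': 207.3207331708608, 'pose': array([[ 0.69441243,  0.50414104, -0.51345223,  1.15303441],
       [ 0.71955062, -0.4803571 ,  0.5015017 , -0.51672719],
       [ 0.00618716, -0.71770389, -0.69632094,  0.7983551 ],
       [ 0.        ,  0.        ,  0.        ,  1.        ]])} 0.9960034013605442
top {'vfov': 47.84540897941673, 'cx': 284.6633480256777, 'cy': 201.69638830925385, 'pose': array([[ 3.36033049e-03, -9.89333939e-01,  1.45626455e-01,
         4.68052903e-01],
       [-9.99846047e-01, -8.16039679e-04,  1.75275667e-02,
        -1.48032517e-02],
       [-1.72217797e-02, -1.45662934e-01, -9.89184371e-01,
         1.13949434e+00],
       [ 0.00000000e+00,  0.00000000e+00,  0.00000000e+00,
         1.00000000e+00]])} 0.9960289115646258
{'clock': 0.1, 'joints': array([-1.04139647e+00,  2.55687811e-01,  1.07122463e-01, -4.17576606e-04,
       -1.42393359e+00, -2.84616748e-01]), 'joint_velocities': array([-0.00166278, -0.00045887,  0.00329482,  0.00144127, -0.00099316,
        0.00025037]), 'joint_torque': array([-1.97115340e-03, -3.87605238e+01,  2.38474041e+01,  5.37784025e+00,
       -3.80577301e-03, -1.10076778e-05]), 'ee_pos': array([ 0.13323509, -0.53314605,  0.23048242]), 'tool_rot': array([-1.47356968e-04, -1.22055675e-01,  9.92522869e-01,  8.63513869e-04]), 'contact_force': array([ 0.39805034, -0.09334229, -0.28223975]), 'moment': array([0.07582845, 0.04933591, 0.01312495]), 'finger_force': 0.0, 'width': 0.9988431074240944}
```

View pics/scene0.png

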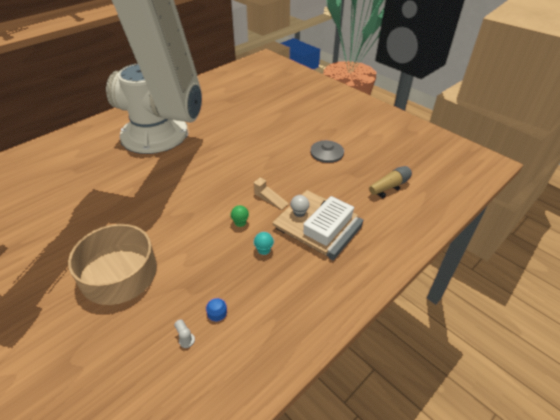

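View pics/top0.png

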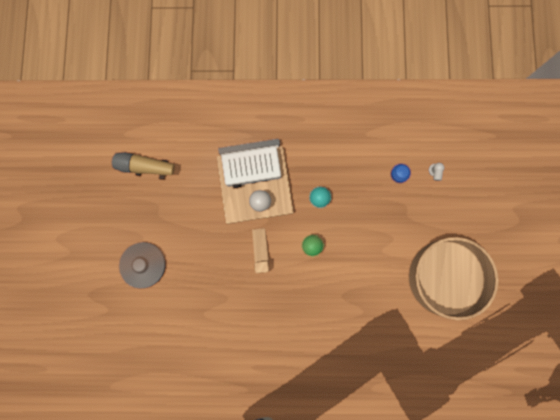

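The scene view shows the grille at about (300,205), the wedge at (268,193) and the tub at (112,265). In the top view they are at (260,201), (260,250) and (456,278), with the board at (255,185). The turquoise ball at (320,197) and the green ball at (312,245) are decoys. Next I'll measure positions.

Run:
```python
from h import *
from scipy.optimize import least_squares
def sph(q):
    s=least_squares(lambda c:np.linalg.norm(q-c,axis=1)-.025,q.mean(0)-[0,0,.01],loss='soft_l1',f_scale=.002); return s.x
Z=np.load("top0.npz");d=Z['d'];c=Z['c'];p=Z['p']
print("table z", np.median(c[300:320,100:200,2]))
def box(n,u0,u1,v0,v1,lo,hi):
    Q=c[v0:v1,u0:u1].reshape(-1,3); m=(Q[:,2]>lo)&(Q[:,2]<hi)
    return Q[m]
q=box("g",245,278,186,216,.045,.095); print("grille",len(q),sph(q),q.max(0))
w=box("w",245,278,224,280,.004,.07)
print("wedge",len(w),w.min(0),w.max(0)); 
top=w[w[:,2]>.038]; print("grip top",len(top),top.mean(0),cv2.minAreaRect((top[:,:2]*1000).astype(np.float32)))
print("wedge rect",cv2.minAreaRect((w[:,:2]*1000).astype(np.float32)))
r=w[(w[:,2]<.03)]; print("ramp axis",cv2.fitLine((r[:,:2]).astype(np.float32),cv2.DIST_HUBER,0,.001,.001).ravel())
b=box("b",205,305,135,235,.019,.033); print("board",len(b),cv2.minAreaRect((b[:,:2]*1000).astype(np.float32)),cv2.boxPoints(cv2.minAreaRect((b[:,:2]*1000).astype(np.float32))).tolist(),np.median(b[:,2]))
a=box("a",205,305,135,235,.056,.068);a=a[a[:,0]>.57];print("amp",cv2.boxPoints(cv2.minAreaRect((a[:,:2]*1000).astype(np.float32))).tolist())
t=box("t",405,510,225,330,.068,.085); (x,y),rr=cv2.minEnclosingCircle((t[:,:2]*1000).astype(np.float32)); print("tub",len(t),x,y,rr,np.median(t[:,2]))
for nm,u0,u1,v0,v1 in(("green",295,330,230,262),("turq",303,338,180,215),("foot",110,175,235,295)):
    q=box(nm,u0,u1,v0,v1,.015,.12);print(nm,q.mean(0),q.max(0))
v=cv2.cvtColor(p,cv2.COLOR_BGR2HSV)
cv2.imwrite("pics/crop1.png",cv2.resize(p[130:290,190:340],None,fx=4,fy=3.75,interpolation=cv2.INTER_CUBIC)[:600,:600])
# scene
Z=np.load("scene0.npz");c=Z['c']
q=box("g",288,312,192,217,.045,.095);print("grille scene",len(q),sph(q))
w=box("w",245,290,175,212,.004,.07);top=w[w[:,2]>.038];print("grip top scene",top.mean(0),cv2.minAreaRect((top[:,:2]*1000).astype(np.float32)))
```

```text
table z -0.0005882776170660353
grille 381 [0.63121102 0.06295529 0.05651604] [0.6544439  0.08691122 0.0844866 ]
wedge 572 [0.45463864 0.02310829 0.00400268] [0.58061555 0.09545477 0.05130053]
grip top 137 [0.47876945 0.0587876  0.04480418] ((478.81622314453125, 58.85619354248047), (23.65618133544922, 30.039737701416016), 6.505020618438721)
wedge rect ((517.8304443359375, 59.171348571777344), (126.0569076538086, 71.53709411621094), 0.8066575527191162)
ramp axis [0.98885655 0.14887154 0.527044   0.06357536]
board 2815 ((685.5760498046875, 80.39039611816406), (186.8209228515625, 160.1564178466797), 9.026006698608398) [[580.7593994140625, 144.82252502441406], [605.8851318359375, -13.350719451904297], [790.3927001953125, 15.958267211914062], [765.2669677734375, 174.1315155029297]] 0.02563261798090366
amp [[594.945068359375, 132.13343811035156], [615.1051025390625, 3.4902734756469727], [759.35205078125, 26.095596313476562], [739.1920166015625, 154.73875427246094]]
tub 685 455.7507629394531 -376.08056640625 90.3999252319336 0.07385940894329668
green [ 0.52844342 -0.05847235  0.04648413] [ 0.55484686 -0.03359172  0.05867706]
turq [ 0.64115806 -0.07674212  0.0463235 ] [ 0.66930894 -0.05261882  0.0608324 ]
foot [0.48279223 0.344125   0.02066085] [0.53619778 0.39458033 0.03743657]
grille scene 281 [0.63150971 0.06288896 0.05504828]
grip top scene [0.48857905 0.04431721 0.04262051] ((502.9034118652344, 9.334869384765625), (30.085811614990234, 143.35726928710938), 25.40520477294922)
```

View pics/crop1.png

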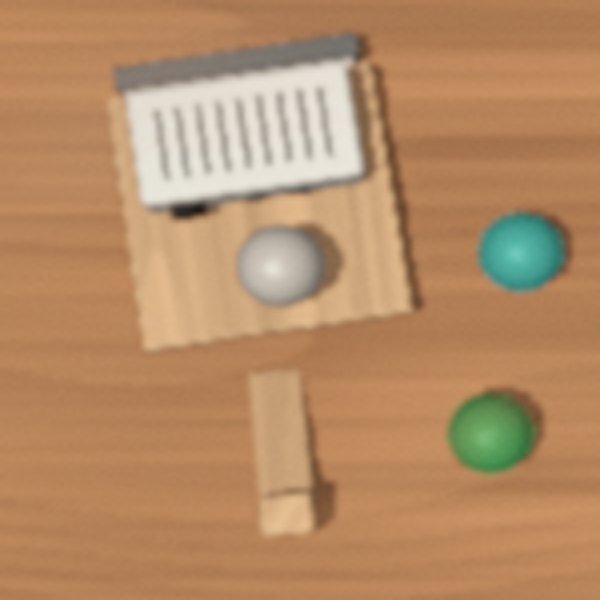

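The crop shows the wedge with its thin end toward the board, about 20 mm short of the edge, and the grille on the board's front half. Derived values:

- **Board:** front edge middle at (0.593, 0.066), yaw 9.0°.
- **Grille:** ball centre at (0.631, 0.063, 0.057), which matches 26+31 mm.
- **Tub:** (0.456, -0.376), radius 90 mm.

I'm moving over the grille now.

Call:
{"op": "carry_out", "data": {"moves": [{"twist": 5, "jaw": 0}, {"tx": -15, "ty": 13, "jaw": 0}, {"tx": -25, "ty": 22, "jaw": 0}, {"tx": -29, "ty": 25.4, "jaw": 0}, {"tx": -29, "ty": 25.4, "jaw": 0}], "force": 30}}

```text
invalid input at $.moves[0]: expected keys tx, ty, tz, twist, jaw
```

Call:
{"op": "carry_out", "data": {"moves": [{"tx": -29, "ty": 25.4, "jaw": 0}, {"tx": -29, "ty": 25.4, "jaw": 0}, {"tx": -29, "ty": 25.4, "jaw": 0}, {"tx": -29, "ty": 25.4, "jaw": 0}, {"tx": -29, "ty": 25.4, "jaw": 0}]}}

```text
invalid input at $.moves[0]: expected keys tx, ty, tz, twist, jaw
```

Call:
{"op": "carry_out", "data": {"moves": [{"tx": -29, "ty": 25.4, "jaw": 0}, {"tx": -29, "ty": 25.4, "jaw": 0}, {"tx": -29, "ty": 25.4, "jaw": 0}, {"tx": -29, "ty": 25.4, "jaw": 0}, {"tx": -29, "ty": 25.4, "jaw": 0}]}}

```text
invalid input at $.moves[0]: expected keys tx, ty, tz, twist, jaw
```

Call:
{"op": "carry_out", "data": {"moves": [{"tx": -29, "ty": 25.4, "jaw": 0}, {"tx": -29, "ty": 25.4, "jaw": 0}, {"tx": -29, "ty": 25.4, "jaw": 0}, {"tx": -20, "ty": 15, "jaw": 0}, {"jaw": 0}]}}

```text
invalid input at $.moves[0]: expected keys tx, ty, tz, twist, jaw
```

```bash
cat >> h.py <<'E'
from scipy.spatial.transform import Rotation as R
def go(x,y,z,ang):  # ang: wanted world angle (deg) of tool y axis, mod 180
    s=observe(); q=s["tool_rot"]; r=R.from_quat([q[1],q[2],q[3],q[0]]); M=r.as_matrix()
    a=np.degrees(np.arctan2(M[1,1],M[0,1])); tw=-((ang-a+90)%180-90); d=(np.array([x,y,z])-s["ee_pos"])*1000
    M2=M@R.from_euler('z',tw,degrees=True).as_matrix()
    print("t",round(s["clock"],2),"pos",s["ee_pos"].round(4),"yang",a.round(2),"tz",M[:,2].round(3),"F",s["contact_force"].round(2),"w",round(s["width"],3),"ff",s["finger_force"],"| shift now axes",(M.T@d).round(1),"twist",tw.round(2),"shift after twist",(M2.T@d).round(1))
E
python3 -c "
from h import *
go(.631,.063,.033,99.03)"
```

```text
t 0.1 pos [ 0.1332 -0.5331  0.2305] yang 104.02 tz [-0.001  0.002 -1.   ] F [ 0.4  -0.09 -0.28] w 0.999 ff 0.0 | shift now axes [-627.4  457.4  198.2] twist 4.99 shift after twist [-585.2  510.3  198.2]
```

All five keys are required in every row.

Call:
{"op": "carry_out", "data": {"moves": [{"tx": 0, "ty": 0, "tz": 0, "twist": 5, "jaw": 0}, {"tx": -15, "ty": 13, "tz": 0, "twist": 0, "jaw": 0}, {"tx": -25, "ty": 22, "tz": 0, "twist": 0, "jaw": 0}, {"tx": -29, "ty": 25.4, "tz": 0, "twist": 0, "jaw": 0}, {"tx": -29, "ty": 25.4, "tz": 0, "twist": 0, "jaw": 0}], "force": 30}}

```text
clock: 0.52
ee_pos: [0.2169, -0.4322, 0.2306]
tool_rot: [-0.0, -0.078, 0.997, 0.001]
contact_force: [1.0, 0.1, -0.7]
width: 1.0
finger_force: 0.0
```

Call:
{"op": "carry_out", "data": {"moves": [{"tx": -29, "ty": 25.4, "tz": 0, "twist": 0, "jaw": 0}, {"tx": -29, "ty": 25.4, "tz": 0, "twist": 0, "jaw": 0}, {"tx": -29, "ty": 25.4, "tz": 0, "twist": 0, "jaw": 0}, {"tx": -29, "ty": 25.4, "tz": 0, "twist": 0, "jaw": 0}, {"tx": -29, "ty": 25.4, "tz": 0, "twist": 0, "jaw": 0}]}}

```text
clock: 0.93
ee_pos: [0.3405, -0.2835, 0.2311]
tool_rot: [-0.0, -0.079, 0.997, 0.0]
contact_force: [1.9, -1.1, 0.2]
width: 0.997
finger_force: 0.0
```

Call:
{"op": "carry_out", "data": {"moves": [{"tx": -29, "ty": 25.4, "tz": 0, "twist": 0, "jaw": 0}, {"tx": -29, "ty": 25.4, "tz": 0, "twist": 0, "jaw": 0}, {"tx": -29, "ty": 25.4, "tz": 0, "twist": 0, "jaw": 0}, {"tx": -29, "ty": 25.4, "tz": 0, "twist": 0, "jaw": 0}, {"tx": -29, "ty": 25.4, "tz": 0, "twist": 0, "jaw": 0}]}}

```text
clock: 1.35
ee_pos: [0.4638, -0.1352, 0.2311]
tool_rot: [-0.0, -0.079, 0.997, 0.0]
contact_force: [0.5, -1.2, -0.5]
width: 1.002
finger_force: 0.0
```

Call:
{"op": "carry_out", "data": {"moves": [{"tx": -29, "ty": 25.4, "tz": 0, "twist": 0, "jaw": 0}, {"tx": -29, "ty": 25.4, "tz": 0, "twist": 0, "jaw": 0}, {"tx": -29, "ty": 25.4, "tz": 0, "twist": 0, "jaw": 0}, {"tx": -20, "ty": 15, "tz": 0, "twist": 0, "jaw": 0}, {"tx": 0, "ty": 0, "tz": 0, "twist": 0, "jaw": 0}]}}

```text
clock: 1.77
ee_pos: [0.5566, -0.0268, 0.2293]
tool_rot: [-0.001, -0.08, 0.997, 0.0]
contact_force: [0.2, -0.5, -1.3]
width: 0.999
finger_force: 0.0
```

```bash
python3 -c "
from h import *
go(.631,.063,.033,99.03)"
```

```text
t 1.77 pos [ 0.5566 -0.0268  0.2293] yang 99.22 tz [-0.002  0.    -1.   ] F [ 0.24 -0.47 -1.29] w 0.999 ff 0.0 | shift now axes [-88.3  76.6 196.2] twist 0.19 shift after twist [-88.   76.9 196.2]
```

Call:
{"op": "carry_out", "data": {"moves": [{"tx": -22, "ty": 19.2, "tz": 15, "twist": 0.2, "jaw": 0}, {"tx": -22, "ty": 19.2, "tz": 20, "twist": 0, "jaw": 0}, {"tx": -22, "ty": 19.2, "tz": 20, "twist": 0, "jaw": 0}, {"tx": -22, "ty": 19.2, "tz": 20, "twist": 0, "jaw": 0}, {"tx": 0, "ty": 0, "tz": 20, "twist": 0, "jaw": 0}]}}

```text
clock: 2.18
ee_pos: [0.6313, 0.0623, 0.1337]
tool_rot: [-0.0, -0.078, 0.997, 0.0]
contact_force: [0.3, -0.3, -0.7]
width: 1.003
finger_force: 0.0
```

Call:
{"op": "carry_out", "data": {"moves": [{"tx": 0, "ty": 0, "tz": 0, "twist": 0, "jaw": 0}, {"tx": 0, "ty": 0, "tz": 0, "twist": 0, "jaw": 0}, {"tx": 0, "ty": 0, "tz": 0, "twist": 0, "jaw": 0}, {"tx": 0, "ty": 0, "tz": 0, "twist": 0, "jaw": 0}, {"tx": 0, "ty": 0, "tz": 0, "twist": 0, "jaw": 0}]}}

```text
clock: 2.6
ee_pos: [0.6302, 0.0587, 0.1383]
tool_rot: [0.002, -0.077, 0.997, 0.0]
contact_force: [0.2, 0.3, 0.7]
width: 1.002
finger_force: 0.0
```

```bash
python3 -c "
from h import *
go(.631,.063,.033,99.03)"
```

```text
t 2.6 pos [0.6302 0.0587 0.1383] yang 98.78 tz [ 0.003  0.001 -1.   ] F [0.15 0.34 0.7 ] w 1.002 ff 0.0 | shift now axes [ -1.1   4.1 105.3] twist -0.25 shift after twist [ -1.2   4.1 105.3]
```

Call:
{"op": "carry_out", "data": {"moves": [{"tx": 0, "ty": 0, "tz": 10, "twist": 0, "jaw": 0}, {"tx": 0, "ty": 1, "tz": 15, "twist": 0, "jaw": 0}, {"tx": 0, "ty": 1, "tz": 12, "twist": 0, "jaw": 0}, {"tx": 0, "ty": 0, "tz": 5, "twist": 0, "jaw": 0}, {"tx": 0, "ty": 0, "tz": 0, "twist": 0, "jaw": 0}]}}

```text
clock: 3.02
ee_pos: [0.6283, 0.0608, 0.0928]
tool_rot: [-0.001, -0.077, 0.997, -0.0]
contact_force: [-0.6, -0.1, 0.5]
width: 1.0
finger_force: 0.0
```

Call:
{"op": "carry_out", "data": {"moves": [{"tx": 0, "ty": 0, "tz": 0, "twist": 0, "jaw": 0}, {"tx": 0, "ty": 0, "tz": 0, "twist": 0, "jaw": 0}, {"tx": 0, "ty": 0, "tz": 0, "twist": 0, "jaw": 0}, {"tx": 0, "ty": 0, "tz": 0, "twist": 0, "jaw": 0}, {"tx": 0, "ty": 0, "tz": 0, "twist": 0, "jaw": 0}]}}

```text
clock: 3.43
ee_pos: [0.6296, 0.0612, 0.0948]
tool_rot: [0.0, -0.077, 0.997, 0.0]
contact_force: [-0.5, 0.5, -0.9]
width: 1.001
finger_force: 0.0
```

```bash
python3 -c "
from h import *
for i in range(4):
    p,d=capture('scene'); go(.631,.063,.033,99.03)
cv2.imwrite('pics/s1.png',cv2.resize(p[110:270,200:400],None,fx=4,fy=3.75))
"
```

```text
t 3.48 pos [0.6296 0.0612 0.0947] yang 98.83 tz [ 0.001  0.    -1.   ] F [ 0.09  0.5  -0.35] w 1.004 ff 0.0 | shift now axes [-1.7  1.5 61.7] twist -0.2 shift after twist [-1.7  1.5 61.7]
t 3.53 pos [0.6295 0.0612 0.0945] yang 98.82 tz [ 0.  0. -1.] F [ 0.57  0.25 -0.18] w 0.998 ff 0.0 | shift now axes [-1.8  1.5 61.5] twist -0.21 shift after twist [-1.8  1.5 61.5]
t 3.58 pos [0.6294 0.0612 0.0944] yang 98.83 tz [ 0.  0. -1.] F [-0.69 -0.81 -0.17] w 1.0 ff 0.0 | shift now axes [-1.8  1.6 61.4] twist -0.2 shift after twist [-1.8  1.6 61.4]
t 3.63 pos [0.6294 0.0612 0.0944] yang 98.82 tz [ 0.  0. -1.] F [-0.31  0.6   0.25] w 1.0 ff 0.0 | shift now axes [-1.8  1.5 61.4] twist -0.21 shift after twist [-1.8  1.5 61.4]
```

View pics/s1.png

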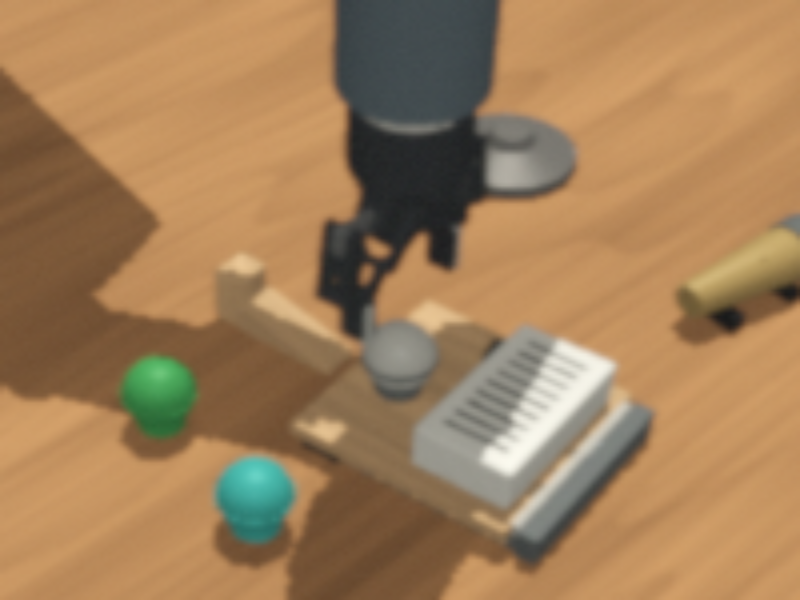

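The crop shows the fingers above the grille at about (400,350), on either side of it along the board's y. Now I descend and grip.

Call:
{"op": "carry_out", "data": {"moves": [{"tx": -1, "ty": 1, "tz": 8, "twist": 0, "jaw": 0}, {"tx": -0.8, "ty": 0.5, "tz": 12, "twist": 0, "jaw": 0}, {"tx": 0, "ty": 0, "tz": 14, "twist": 0, "jaw": 0}, {"tx": 0, "ty": 0, "tz": 14, "twist": 0, "jaw": 0}, {"tx": 0, "ty": 0, "tz": 8, "twist": 0, "jaw": 0}]}}

```text
clock: 4.05
ee_pos: [0.6298, 0.0628, 0.0359]
tool_rot: [-0.001, -0.077, 0.997, -0.0]
contact_force: [-0.6, -0.6, 0.5]
width: 0.998
finger_force: 0.0
```

Call:
{"op": "carry_out", "data": {"moves": [{"tx": 0, "ty": 0, "tz": 5, "twist": 0, "jaw": 0}, {"tx": 0, "ty": 0, "tz": 0, "twist": 0, "jaw": 0}, {"tx": 0, "ty": 0, "tz": 0, "twist": 0, "jaw": 0}, {"tx": 0, "ty": 0, "tz": 0, "twist": 0, "jaw": 0}, {"tx": 0, "ty": 0, "tz": 0, "twist": 0, "jaw": 0}]}}

```text
clock: 4.47
ee_pos: [0.6316, 0.0631, 0.0343]
tool_rot: [0.001, -0.077, 0.997, 0.0]
contact_force: [-0.2, -0.1, 0.6]
width: 1.0
finger_force: 0.0
```

```bash
python3 -c "
from h import *
go(.631,.063,.033,99.03)"
```

```text
t 4.47 pos [0.6316 0.0631 0.0343] yang 98.83 tz [ 0.002  0.    -1.   ] F [-0.18 -0.13  0.58] w 1.0 ff 0.0 | shift now axes [0.6 0.  1.3] twist -0.2 shift after twist [0.6 0.  1.3]
```

Call:
{"op": "carry_out", "data": {"moves": [{"tx": 0, "ty": 0, "tz": 0, "twist": 0, "jaw": 0.2}, {"tx": 0, "ty": 0, "tz": 0, "twist": 0, "jaw": 0.35}, {"tx": 0, "ty": 0, "tz": 0, "twist": 0, "jaw": 0.45}, {"tx": 0, "ty": 0, "tz": 0, "twist": 0, "jaw": 0.6}, {"tx": 0, "ty": 0, "tz": 0, "twist": 0, "jaw": 0.8}], "force": 30}}

```text
clock: 4.88
ee_pos: [0.6312, 0.0629, 0.0338]
tool_rot: [0.0, -0.077, 0.997, -0.0]
contact_force: [-0.5, -0.6, 3.1]
width: 0.567
finger_force: 31.0
```

Call:
{"op": "carry_out", "data": {"moves": [{"tx": 0, "ty": 0, "tz": 0, "twist": 0, "jaw": 1}, {"tx": 0, "ty": 0, "tz": 0, "twist": 0, "jaw": 1}, {"tx": 0, "ty": 0, "tz": 0, "twist": 0, "jaw": 1}, {"tx": 0, "ty": 0, "tz": 0, "twist": 0, "jaw": 1}, {"tx": 0, "ty": 0, "tz": 0, "twist": 0, "jaw": 1}]}}

```text
clock: 5.3
ee_pos: [0.6312, 0.0629, 0.0338]
tool_rot: [0.0, -0.077, 0.997, -0.0]
contact_force: [-1.0, 0.1, 5.2]
width: 0.569
finger_force: 31.2
```

Opening reads 48.4 mm, so the pads are slightly above the equator. I'll regrip 5 mm lower.

Call:
{"op": "carry_out", "data": {"moves": [{"tx": 0, "ty": 0, "tz": 0, "twist": 0, "jaw": 0.3}, {"tx": 0, "ty": 0, "tz": 0, "twist": 0, "jaw": 0.2}, {"tx": 0, "ty": 0, "tz": 2, "twist": 0, "jaw": 0.2}, {"tx": 0, "ty": 0, "tz": 3, "twist": 0, "jaw": 0.2}, {"tx": 0, "ty": 0, "tz": 0, "twist": 0, "jaw": 0.2}]}}

```text
clock: 5.72
ee_pos: [0.6302, 0.0628, 0.027]
tool_rot: [-0.001, -0.077, 0.997, -0.0]
contact_force: [-0.3, -0.4, 0.9]
width: 0.804
finger_force: 0.0
```

Call:
{"op": "carry_out", "data": {"moves": [{"tx": 0, "ty": 0, "tz": 0, "twist": 0, "jaw": 0.2}, {"tx": 0, "ty": 0, "tz": 0, "twist": 0, "jaw": 0.4}, {"tx": 0, "ty": 0, "tz": 0, "twist": 0, "jaw": 0.6}, {"tx": 0, "ty": 0, "tz": 0, "twist": 0, "jaw": 0.8}, {"tx": 0, "ty": 0, "tz": 0, "twist": 0, "jaw": 1}]}}

```text
clock: 6.13
ee_pos: [0.6311, 0.0629, 0.0285]
tool_rot: [0.0, -0.077, 0.997, 0.0]
contact_force: [0.6, 0.4, 1.9]
width: 0.568
finger_force: 31.0
```

Call:
{"op": "carry_out", "data": {"moves": [{"tx": 0, "ty": 0, "tz": 0, "twist": 0, "jaw": 1}, {"tx": 0, "ty": 0, "tz": 0, "twist": 0, "jaw": 1}, {"tx": 0, "ty": 0, "tz": 0, "twist": 0, "jaw": 1}, {"tx": 0, "ty": 0, "tz": 0, "twist": 0, "jaw": 1}, {"tx": 0, "ty": 0, "tz": 0, "twist": 0, "jaw": 1}]}}

```text
clock: 6.55
ee_pos: [0.6311, 0.0629, 0.0285]
tool_rot: [0.0, -0.077, 0.997, -0.0]
contact_force: [0.7, 0.0, 2.6]
width: 0.571
finger_force: 31.1
```

Call:
{"op": "carry_out", "data": {"moves": [{"tx": 0, "ty": 0, "tz": -6, "twist": 0, "jaw": 1}, {"tx": 0, "ty": 0, "tz": -14, "twist": 0, "jaw": 1}, {"tx": 0, "ty": 0, "tz": -25, "twist": 0, "jaw": 1}, {"tx": 0, "ty": 0, "tz": -30, "twist": 0, "jaw": 1}, {"tx": 0, "ty": 0, "tz": -25, "twist": 0, "jaw": 1}]}}

```text
clock: 6.97
ee_pos: [0.6306, 0.0628, 0.1299]
tool_rot: [-0.0, -0.077, 0.997, -0.0]
contact_force: [1.3, -0.1, -1.0]
width: 0.567
finger_force: 31.2
```

Call:
{"op": "carry_out", "data": {"moves": [{"tx": 7, "ty": -11.8, "tz": -10, "twist": 0, "jaw": 1}, {"tx": 14, "ty": -23.5, "tz": 0, "twist": 0, "jaw": 1}, {"tx": 17, "ty": -28.5, "tz": 0, "twist": 0, "jaw": 1}, {"tx": 18, "ty": -30.2, "tz": 0, "twist": 0, "jaw": 1}, {"tx": 18, "ty": -30.2, "tz": 0, "twist": 0, "jaw": 1}]}}

```text
clock: 7.38
ee_pos: [0.5752, -0.0725, 0.1377]
tool_rot: [-0.001, -0.077, 0.997, 0.0]
contact_force: [-0.1, -0.4, -0.7]
width: 0.57
finger_force: 31.2
```

Call:
{"op": "carry_out", "data": {"moves": [{"tx": 18, "ty": -30.2, "tz": 0, "twist": 0, "jaw": 1}, {"tx": 18, "ty": -30.2, "tz": 0, "twist": 0, "jaw": 1}, {"tx": 18, "ty": -30.2, "tz": 0, "twist": 0, "jaw": 1}, {"tx": 18, "ty": -30.2, "tz": 0, "twist": 0, "jaw": 1}, {"tx": 18, "ty": -30.2, "tz": 0, "twist": 0, "jaw": 1}]}}

```text
clock: 7.8
ee_pos: [0.5092, -0.2356, 0.1378]
tool_rot: [-0.001, -0.077, 0.997, 0.0]
contact_force: [0.6, 0.1, -0.4]
width: 0.57
finger_force: 31.2
```

Call:
{"op": "carry_out", "data": {"moves": [{"tx": 18, "ty": -30.2, "tz": 0, "twist": 0, "jaw": 1}, {"tx": 18, "ty": -30.2, "tz": 0, "twist": 0, "jaw": 1}, {"tx": 14, "ty": -23.5, "tz": 0, "twist": 0, "jaw": 1}, {"tx": 8, "ty": -14, "tz": 0, "twist": 0, "jaw": 1}, {"tx": 0, "ty": 0, "tz": 0, "twist": 0, "jaw": 1}]}}

```text
clock: 8.22
ee_pos: [0.4663, -0.3424, 0.1375]
tool_rot: [-0.001, -0.075, 0.997, 0.0]
contact_force: [0.4, -0.2, -0.4]
width: 0.566
finger_force: 31.2
```

Call:
{"op": "carry_out", "data": {"moves": [{"tx": 0, "ty": 0, "tz": 0, "twist": 0, "jaw": 1}, {"tx": 0, "ty": 0, "tz": 0, "twist": 0, "jaw": 1}, {"tx": 0, "ty": 0, "tz": 0, "twist": 0, "jaw": 1}, {"tx": 0, "ty": 0, "tz": 0, "twist": 0, "jaw": 1}, {"tx": 0, "ty": 0, "tz": 0, "twist": 0, "jaw": 1}]}}

```text
clock: 8.63
ee_pos: [0.4691, -0.3391, 0.1383]
tool_rot: [0.0, -0.078, 0.997, 0.0]
contact_force: [0.5, 0.2, -0.9]
width: 0.572
finger_force: 31.2
```

```bash
python3 -c "
from h import *
p,d=capture('scene'); go(.456,-.376,.0085,99.03)
cv2.imwrite('pics/s2.png',cv2.resize(p[150:320,20:220],None,fx=4,fy=3.5))
"
```

```text
t 8.68 pos [ 0.4691 -0.3392  0.1383] yang 98.89 tz [ 0.  0. -1.] F [ 0.76  0.18 -1.03] w 0.567 ff 31.23780369758606 | shift now axes [ 18.6 -34.3 129.8] twist -0.14 shift after twist [ 18.7 -34.3 129.8]
```

View pics/s2.png

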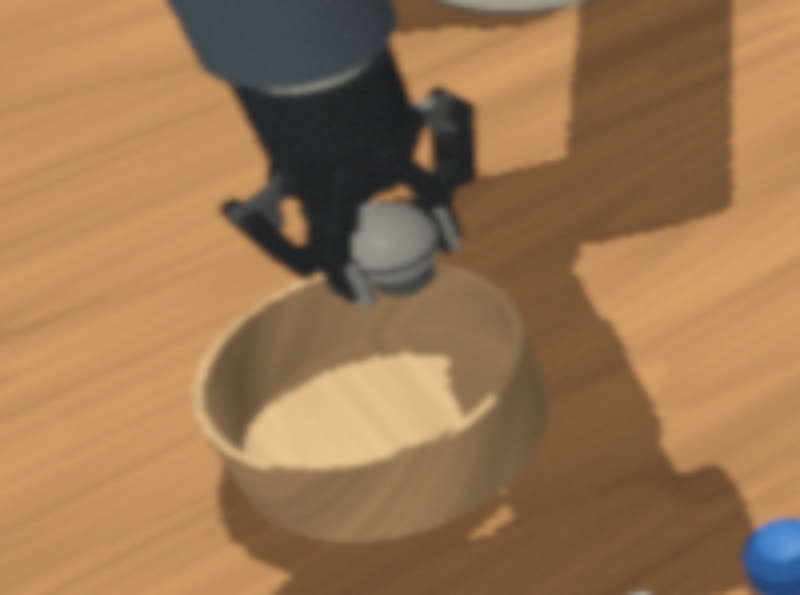

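The grille is held upright between the pads at (395,245), over the tub's rear rim. I'll centre it, then lower it.

Call:
{"op": "carry_out", "data": {"moves": [{"tx": 5, "ty": -9, "tz": 0, "twist": 0, "jaw": 1}, {"tx": 8, "ty": -15, "tz": 0, "twist": 0, "jaw": 1}, {"tx": 5.5, "ty": -10, "tz": 0, "twist": 0, "jaw": 1}, {"tx": 0, "ty": 0, "tz": 8, "twist": 0, "jaw": 1}, {"tx": 0, "ty": 0, "tz": 12, "twist": 0, "jaw": 1}]}}

```text
clock: 9.1
ee_pos: [0.456, -0.3775, 0.1189]
tool_rot: [0.001, -0.076, 0.997, -0.001]
contact_force: [0.4, -0.5, -2.4]
width: 0.566
finger_force: 31.3
```

Call:
{"op": "carry_out", "data": {"moves": [{"tx": 0, "ty": 0, "tz": 14, "twist": 0, "jaw": 1}, {"tx": 0, "ty": 0, "tz": 14, "twist": 0, "jaw": 1}, {"tx": 0, "ty": 0, "tz": 12, "twist": 0, "jaw": 1}, {"tx": 0, "ty": 0, "tz": 8, "twist": 0, "jaw": 1}, {"tx": 0, "ty": 0, "tz": 5, "twist": 0, "jaw": 1}]}}

```text
clock: 9.52
ee_pos: [0.4551, -0.3759, 0.0638]
tool_rot: [-0.001, -0.077, 0.997, 0.001]
contact_force: [-0.7, -0.9, -1.7]
width: 0.569
finger_force: 31.3
```

Call:
{"op": "carry_out", "data": {"moves": [{"tx": 0, "ty": 0, "tz": 0, "twist": 0, "jaw": 1}, {"tx": 0, "ty": 0, "tz": 0, "twist": 0, "jaw": 1}, {"tx": 0, "ty": 0, "tz": 0, "twist": 0, "jaw": 1}, {"tx": 0, "ty": 0, "tz": 0, "twist": 0, "jaw": 1}, {"tx": 0, "ty": 0, "tz": 0, "twist": 0, "jaw": 1}]}}

```text
clock: 9.93
ee_pos: [0.4561, -0.3764, 0.066]
tool_rot: [0.001, -0.077, 0.997, -0.0]
contact_force: [-0.2, 0.0, -0.3]
width: 0.571
finger_force: 31.3
```

```bash
python3 -c "
from h import *
go(.456,-.376,.0085,99.03)
p,d=capture('top'); c=cloud('top',d)
Q=c[220:335,400:515].reshape(-1,3); Q=Q[(Q[:,2]>.066)&(Q[:,2]<.082)]
print('rim',len(Q),cv2.minEnclosingCircle((Q[:,:2]*1000).astype(np.float32)))
m=np.hypot(Q[:,0]-.456,Q[:,1]+.376)
g=Q[(m<.083)]; print('gripper parts at rim height',len(g),(m[m<.083].max() if len(g) else None))
"
```

```text
t 9.93 pos [ 0.4561 -0.3764  0.066 ] yang 98.83 tz [ 0.001 -0.001 -1.   ] F [-0.17  0.03 -0.29] w 0.571 ff 31.27243995666504 | shift now axes [ 0.1  0.5 57.5] twist -0.2 shift after twist [ 0.1  0.5 57.5]
rim 83 ((384.73626708984375, -416.9696044921875), 28.925968170166016)
gripper parts at rim height 0 None
```

Call:
{"op": "carry_out", "data": {"moves": [{"tx": 0, "ty": 0, "tz": 6, "twist": 0, "jaw": 1}, {"tx": 0, "ty": 0, "tz": 10, "twist": 0, "jaw": 1}, {"tx": 0, "ty": 0, "tz": 12, "twist": 0, "jaw": 1}, {"tx": 0, "ty": 0, "tz": 10, "twist": 0, "jaw": 1}, {"tx": 0, "ty": 0, "tz": 6, "twist": 0, "jaw": 1}]}}

```text
clock: 10.4
ee_pos: [0.4547, -0.3756, 0.0191]
tool_rot: [-0.001, -0.077, 0.997, 0.001]
contact_force: [-0.5, -0.3, -1.5]
width: 0.571
finger_force: 31.3
```

Call:
{"op": "carry_out", "data": {"moves": [{"tx": 0, "ty": 0, "tz": 4, "twist": 0, "jaw": 1}, {"tx": 0, "ty": 0, "tz": 2, "twist": 0, "jaw": 1}, {"tx": 0, "ty": 0, "tz": 1, "twist": 0, "jaw": 1}, {"tx": 0, "ty": 0, "tz": 1, "twist": 0, "jaw": 1}, {"tx": 0, "ty": 0, "tz": 1, "twist": 0, "jaw": 1}]}}

```text
clock: 10.82
ee_pos: [0.4561, -0.3765, 0.0127]
tool_rot: [0.0, -0.077, 0.997, -0.0]
contact_force: [-0.6, 0.5, -1.1]
width: 0.572
finger_force: 31.3
```

Call:
{"op": "carry_out", "data": {"moves": [{"tx": 0, "ty": 0, "tz": 0.5, "twist": 0, "jaw": 1}, {"tx": 0, "ty": 0, "tz": 0.5, "twist": 0, "jaw": 1}, {"tx": 0, "ty": 0, "tz": 0.5, "twist": 0, "jaw": 1}, {"tx": 0, "ty": 0, "tz": 0, "twist": 0, "jaw": 1}, {"tx": 0, "ty": 0, "tz": 0, "twist": 0, "jaw": 1}]}}

```text
clock: 11.23
ee_pos: [0.4558, -0.3763, 0.0108]
tool_rot: [0.0, -0.077, 0.997, -0.0]
contact_force: [0.6, -0.3, -0.7]
width: 0.566
finger_force: 31.3
```

```bash
python3 -c "
from h import *
go(.456,-.376,.0085,99.03)"
```

```text
t 11.23 pos [ 0.4558 -0.3763  0.0108] yang 98.83 tz [ 0. -0. -1.] F [ 0.6  -0.32 -0.72] w 0.566 ff 31.272228956222534 | shift now axes [-0.3  0.2  2.3] twist -0.2 shift after twist [-0.3  0.2  2.3]
```

Call:
{"op": "carry_out", "data": {"moves": [{"tx": 0, "ty": 0, "tz": 0.5, "twist": 0, "jaw": 1}, {"tx": 0, "ty": 0, "tz": 0.5, "twist": 0, "jaw": 1}, {"tx": 0, "ty": 0, "tz": 0.5, "twist": 0, "jaw": 1}, {"tx": 0, "ty": 0, "tz": 0.3, "twist": 0, "jaw": 1}, {"tx": 0, "ty": 0, "tz": 0, "twist": 0, "jaw": 1}]}}

```text
clock: 11.65
ee_pos: [0.4557, -0.3762, 0.0089]
tool_rot: [-0.0, -0.077, 0.997, 0.0]
contact_force: [0.0, -0.2, -0.5]
width: 0.568
finger_force: 31.3
```

Call:
{"op": "carry_out", "data": {"moves": [{"tx": 0, "ty": 0, "tz": 0.3, "twist": 0, "jaw": 1}, {"tx": 0, "ty": 0, "tz": 0.3, "twist": 0, "jaw": 1}, {"tx": 0, "ty": 0, "tz": 0, "twist": 0, "jaw": 1}, {"tx": 0, "ty": 0, "tz": 0, "twist": 0, "jaw": 1}, {"tx": 0, "ty": 0, "tz": 0, "twist": 0, "jaw": 1}]}}

```text
clock: 12.07
ee_pos: [0.4558, -0.3763, 0.0085]
tool_rot: [0.0, -0.077, 0.997, -0.0]
contact_force: [-0.1, 0.2, -0.3]
width: 0.57
finger_force: 31.3
```

Call:
{"op": "carry_out", "data": {"moves": [{"tx": 0, "ty": 0, "tz": 0.3, "twist": 0, "jaw": 1}, {"tx": 0, "ty": 0, "tz": 0.3, "twist": 0, "jaw": 1}, {"tx": 0, "ty": 0, "tz": 0.3, "twist": 0, "jaw": 1}, {"tx": 0, "ty": 0, "tz": 0, "twist": 0, "jaw": 1}, {"tx": 0, "ty": 0, "tz": 0, "twist": 0, "jaw": 1}]}}

```text
clock: 12.48
ee_pos: [0.4558, -0.3763, 0.0085]
tool_rot: [0.0, -0.077, 0.997, -0.0]
contact_force: [-1.9, 2.4, 7.5]
width: 0.57
finger_force: 31.7
```

Call:
{"op": "carry_out", "data": {"moves": [{"tx": 0, "ty": 0, "tz": 0.3, "twist": 0, "jaw": 1}, {"tx": 0, "ty": 0, "tz": 0.3, "twist": 0, "jaw": 1}, {"tx": 0, "ty": 0, "tz": 0, "twist": 0, "jaw": 1}, {"tx": 0, "ty": 0, "tz": 0, "twist": 0, "jaw": 1}, {"tx": 0, "ty": 0, "tz": 0, "twist": 0, "jaw": 1}]}}

```text
clock: 12.9
ee_pos: [0.4558, -0.3763, 0.0084]
tool_rot: [0.0, -0.077, 0.997, -0.0]
contact_force: [-3.3, 3.5, 11.4]
width: 0.568
finger_force: 31.9
```

The grille touched bottom at the expected height. I'll ease off, release, and lift straight up.

Call:
{"op": "carry_out", "data": {"moves": [{"tx": 0, "ty": 0, "tz": -0.6, "twist": 0, "jaw": 1}, {"tx": 0, "ty": 0, "tz": -0.3, "twist": 0, "jaw": 1}, {"tx": 0, "ty": 0, "tz": 0, "twist": 0, "jaw": 0.42}, {"tx": 0, "ty": 0, "tz": 0, "twist": 0, "jaw": 0.35}, {"tx": 0, "ty": 0, "tz": 0, "twist": 0, "jaw": 0.25}]}}

```text
clock: 13.32
ee_pos: [0.4557, -0.3763, 0.0074]
tool_rot: [-0.0, -0.077, 0.997, 0.0]
contact_force: [-0.8, 0.2, -0.9]
width: 0.75
finger_force: 0.0
```

Call:
{"op": "carry_out", "data": {"moves": [{"tx": 0, "ty": 0, "tz": 0, "twist": 0, "jaw": 0.15}, {"tx": 0, "ty": 0, "tz": 0, "twist": 0, "jaw": 0.1}, {"tx": 0, "ty": 0, "tz": 0, "twist": 0, "jaw": 0.1}, {"tx": 0, "ty": 0, "tz": 0, "twist": 0, "jaw": 0.1}, {"tx": 0, "ty": 0, "tz": 0, "twist": 0, "jaw": 0.1}]}}

```text
clock: 13.73
ee_pos: [0.4557, -0.3763, 0.0077]
tool_rot: [-0.0, -0.077, 0.997, 0.0]
contact_force: [0.3, 0.3, -0.0]
width: 0.898
finger_force: 0.0
```

Call:
{"op": "carry_out", "data": {"moves": [{"tx": 0, "ty": 0, "tz": -5, "twist": 0, "jaw": 0.1}, {"tx": 0, "ty": 0, "tz": -15, "twist": 0, "jaw": 0.1}, {"tx": 0, "ty": 0, "tz": -25, "twist": 0, "jaw": 0.1}, {"tx": 0, "ty": 0, "tz": -30, "twist": 0, "jaw": 0.1}, {"tx": 0, "ty": 0, "tz": -30, "twist": 0, "jaw": 0.1}]}}

```text
clock: 14.15
ee_pos: [0.4553, -0.3761, 0.114]
tool_rot: [-0.0, -0.077, 0.997, 0.0]
contact_force: [1.3, -0.7, 0.5]
width: 0.898
finger_force: 0.0
```

```bash
python3 -c "
from h import *
go(.479,.059,.15,98)
p,d=capture('scene');p2,d2=capture('top')
cv2.imwrite('pics/s3.png',np.vstack([cv2.resize(p[200:320,40:240],None,fx=2.9,fy=2.5),cv2.resize(p2[200:320,180:380],None,fx=2.9,fy=2.5)]))
np.savez('top1.npz',p=p2,d=d2,c=cloud('top',d2))
c=cloud('scene',d); q=c[220:310,60:170].reshape(-1,3); r=np.hypot(q[:,0]-.456,q[:,1]+.376); q=q[(r<.04)&(q[:,2]>.015)&(q[:,2]<.075)]; print('in tub',len(q),q.max(0),q.mean(0))
c=np.load('top1.npz')['c']; w=c[224:280,245:278].reshape(-1,3)
t=w[(w[:,2]>.04)&(w[:,2]<.055)]; print('grip top',len(t),t.mean(0),cv2.minAreaRect((t[:,:2]*1000).astype(np.float32)))
# ramp points per-x centre line
r=w[(w[:,2]>.005)&(w[:,2]<.028)&(w[:,0]>.495)&(w[:,0]<.57)]
for a in np.arange(.495,.57,.012):
    k=r[(r[:,0]>=a)&(r[:,0]<a+.012)]; print(round(a,3),len(k),k.min(0).round(4),k.max(0).round(4))
"
```

```text
t 14.15 pos [ 0.4553 -0.3761  0.114 ] yang 98.83 tz [-0.001  0.    -1.   ] F [ 1.26 -0.69  0.48] w 0.898 ff 0.0 | shift now axes [-90.2 426.3 -35.8] twist 0.83 shift after twist [-84.  427.6 -35.8]
in tub 394 [ 0.48494538 -0.35107696  0.06185687] [ 0.4676658  -0.37866813  0.04637076]
grip top 135 [0.47875461 0.0587096  0.04427293] ((478.81298828125, 58.734683990478516), (23.68134307861328, 29.68722915649414), 6.190378189086914)
0.495 68 [0.4965 0.0279 0.0053] [0.5065 0.0771 0.0253]
0.507 64 [0.5083 0.0485 0.0129] [0.5179 0.0775 0.0221]
0.519 64 [0.5201 0.0486 0.0089] [0.53   0.0775 0.021 ]
0.531 65 [0.5321 0.0514 0.0064] [0.542  0.0855 0.0168]
0.543 61 [0.544  0.0519 0.0051] [0.5542 0.081  0.0135]
0.555 43 [0.5562 0.0498 0.005 ] [0.5662 0.0811 0.0109]
0.567 4 [0.5684 0.0546 0.0069] [0.5685 0.0666 0.0077]
```

View pics/s3.png

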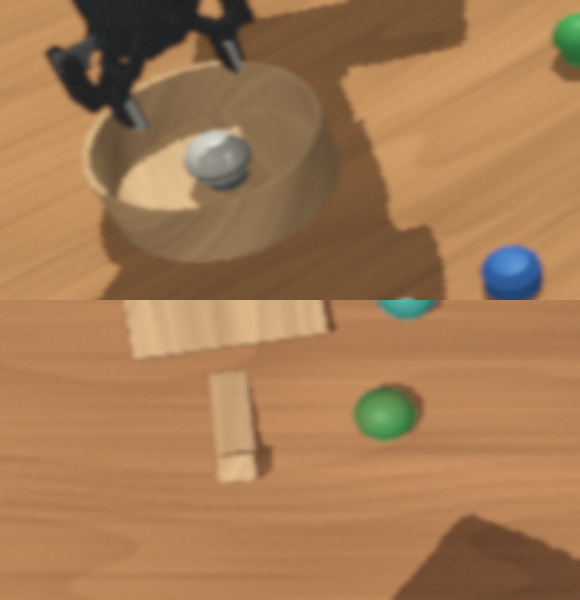

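The grille stands upright in the tub at (215,157); its top at 62 mm equals 6+56, as it should. The wedge has not moved: grip at (0.479, 0.059), yaw about 6.3°. I'm moving over its grip block.

Call:
{"op": "carry_out", "data": {"moves": [{"tx": 0, "ty": 0, "tz": 0, "twist": 2.5, "jaw": 0}, {"tx": -2, "ty": 12, "tz": 0, "twist": 0, "jaw": 0}, {"tx": -4, "ty": 24, "tz": 0, "twist": 0, "jaw": 0}, {"tx": -5, "ty": 32, "tz": 0, "twist": 0, "jaw": 0}, {"tx": -6, "ty": 36, "tz": 0, "twist": 0, "jaw": 0}]}}

```text
clock: 14.67
ee_pos: [0.4606, -0.27, 0.1123]
tool_rot: [-0.0, -0.055, 0.999, 0.0]
contact_force: [0.6, 0.5, 0.8]
width: 1.0
finger_force: 0.0
```

Call:
{"op": "carry_out", "data": {"moves": [{"tx": -6, "ty": 36, "tz": 0, "twist": 0, "jaw": 0}, {"tx": -6, "ty": 36, "tz": 0, "twist": 0, "jaw": 0}, {"tx": -6, "ty": 36, "tz": 0, "twist": 0, "jaw": 0}, {"tx": -6, "ty": 36, "tz": 0, "twist": 0, "jaw": 0}, {"tx": -6, "ty": 36, "tz": 0, "twist": 0, "jaw": 0}]}}

```text
clock: 15.08
ee_pos: [0.4704, -0.0867, 0.1128]
tool_rot: [-0.0, -0.056, 0.998, 0.0]
contact_force: [0.7, -0.2, 0.5]
width: 1.001
finger_force: 0.0
```

Call:
{"op": "carry_out", "data": {"moves": [{"tx": -6, "ty": 36, "tz": 0, "twist": 0, "jaw": 0}, {"tx": -6, "ty": 36, "tz": 0, "twist": 0, "jaw": 0}, {"tx": -5, "ty": 32, "tz": 0, "twist": 0, "jaw": 0}, {"tx": -5, "ty": 22, "tz": 0, "twist": 0, "jaw": 0}, {"tx": -2, "ty": 10, "tz": 0, "twist": 0, "jaw": 0}]}}

```text
clock: 15.5
ee_pos: [0.4797, 0.0519, 0.1127]
tool_rot: [0.0, -0.057, 0.998, 0.0]
contact_force: [0.2, -0.9, 0.1]
width: 0.999
finger_force: 0.0
```

Call:
{"op": "carry_out", "data": {"moves": [{"tx": 0, "ty": 0, "tz": 0, "twist": 0, "jaw": 0}, {"tx": 0, "ty": 0, "tz": 0, "twist": 0, "jaw": 0}, {"tx": 0, "ty": 0, "tz": 0, "twist": 0, "jaw": 0}, {"tx": 0, "ty": 0, "tz": 0, "twist": 0, "jaw": 0}, {"tx": 0, "ty": 0, "tz": 0, "twist": 0, "jaw": 0}]}}

```text
clock: 15.92
ee_pos: [0.4799, 0.0481, 0.1128]
tool_rot: [-0.0, -0.054, 0.999, -0.0]
contact_force: [0.0, 0.4, 0.8]
width: 1.0
finger_force: 0.0
```

```bash
python3 -c "
from h import *
go(.479,.059,.009,96.3)"
```

```text
t 15.92 pos [0.4799 0.0481 0.1128] yang 96.25 tz [-0. -0. -1.] F [0.05 0.45 0.81] w 1.0 ff 0.0 | shift now axes [ -0.3  11.  103.8] twist -0.05 shift after twist [ -0.3  11.  103.8]
```

Call:
{"op": "carry_out", "data": {"moves": [{"tx": 0, "ty": 5, "tz": 6, "twist": 0, "jaw": 0}, {"tx": 0, "ty": 6, "tz": 10, "twist": 0, "jaw": 0}, {"tx": 0, "ty": 0, "tz": 12, "twist": 0, "jaw": 0}, {"tx": 0, "ty": 0, "tz": 12, "twist": 0, "jaw": 0}, {"tx": 0, "ty": 0, "tz": 8, "twist": 0, "jaw": 0}]}}

```text
clock: 16.33
ee_pos: [0.4781, 0.0597, 0.0633]
tool_rot: [-0.001, -0.055, 0.998, -0.0]
contact_force: [-0.9, -0.1, -0.6]
width: 0.999
finger_force: 0.0
```

Call:
{"op": "carry_out", "data": {"moves": [{"tx": 0, "ty": 0, "tz": 10, "twist": 0, "jaw": 0}, {"tx": 0, "ty": 0, "tz": 12, "twist": 0, "jaw": 0}, {"tx": 0, "ty": 0, "tz": 12, "twist": 0, "jaw": 0}, {"tx": 0, "ty": 0, "tz": 9, "twist": 0, "jaw": 0}, {"tx": 0, "ty": 0, "tz": 5, "twist": 0, "jaw": 0}]}}

```text
clock: 16.75
ee_pos: [0.4781, 0.0596, 0.0155]
tool_rot: [-0.001, -0.055, 0.998, -0.0]
contact_force: [-0.0, -0.6, -0.2]
width: 0.994
finger_force: 0.0
```

Call:
{"op": "carry_out", "data": {"moves": [{"tx": 0, "ty": 0, "tz": 3, "twist": 0, "jaw": 0}, {"tx": 0, "ty": 0, "tz": 0, "twist": 0, "jaw": 0}, {"tx": 0, "ty": 0, "tz": 0, "twist": 0, "jaw": 0}, {"tx": 0, "ty": 0, "tz": 0, "twist": 0, "jaw": 0}, {"tx": 0, "ty": 0, "tz": 0, "twist": 0, "jaw": 0}]}}

```text
clock: 17.17
ee_pos: [0.4792, 0.0601, 0.0143]
tool_rot: [0.001, -0.055, 0.998, 0.0]
contact_force: [1.2, 0.1, -0.4]
width: 0.999
finger_force: 0.0
```

```bash
python3 -c "
from h import *
go(.479,.059,.009,96.3)"
```

```text
t 17.17 pos [0.4792 0.0601 0.0143] yang 96.33 tz [ 0.001  0.    -1.   ] F [ 1.19  0.06 -0.39] w 0.999 ff 0.0 | shift now axes [ 0.4 -1.1  5.3] twist 0.03 shift after twist [ 0.4 -1.1  5.3]
```

Call:
{"op": "carry_out", "data": {"moves": [{"tx": 0, "ty": -1, "tz": 2, "twist": 0, "jaw": 0.2}, {"tx": 0, "ty": 0, "tz": 2, "twist": 0, "jaw": 0.4}, {"tx": 0, "ty": 0, "tz": 0, "twist": 0, "jaw": 0.55}, {"tx": 0, "ty": 0, "tz": 0, "twist": 0, "jaw": 0.6}, {"tx": 0, "ty": 0, "tz": 0, "twist": 0, "jaw": 0.7}], "force": 50}}

```text
clock: 17.58
ee_pos: [0.4791, 0.059, 0.01]
tool_rot: [0.0, -0.055, 0.998, -0.0]
contact_force: [1.6, 0.2, -0.7]
width: 0.342
finger_force: 49.6
```

Call:
{"op": "carry_out", "data": {"moves": [{"tx": 0, "ty": 0, "tz": 0, "twist": 0, "jaw": 0.8}, {"tx": 0, "ty": 0, "tz": 0, "twist": 0, "jaw": 1}, {"tx": 0, "ty": 0, "tz": 0, "twist": 0, "jaw": 1}, {"tx": 0, "ty": 0, "tz": 0, "twist": 0, "jaw": 1}, {"tx": 0, "ty": 0, "tz": 0, "twist": 0, "jaw": 1}]}}

```text
clock: 18.0
ee_pos: [0.479, 0.059, 0.0099]
tool_rot: [0.0, -0.055, 0.998, 0.0]
contact_force: [0.4, 0.7, 1.6]
width: 0.346
finger_force: 49.8
```

```bash
python3 -c "
from h import *
yaw=np.radians(9.03); e=np.array([.5933,.0657]); ux=np.array([np.cos(yaw),np.sin(yaw)])
t=e-ux*(.092+.008); print(t)
go(*t,.0103,99.03)"
```

```text
[0.49453937 0.05000484]
t 18.0 pos [0.479  0.059  0.0099] yang 96.33 tz [ 0.  0. -1.] F [0.42 0.75 1.64] w 0.346 ff 49.829326647450216 | shift now axes [-14.4 -10.6  -0.4] twist -2.7 shift after twist [-13.9 -11.3  -0.4]
```

The wedge is gripped. I'll align its yaw and centre it on the middle of the edge, with the thin end 8 mm short.

Call:
{"op": "carry_out", "data": {"moves": [{"tx": 0, "ty": 0, "tz": 0, "twist": -2.7, "jaw": 1}, {"tx": -2, "ty": -2, "tz": 0, "twist": 0, "jaw": 1}, {"tx": -4, "ty": -4, "tz": 0, "twist": 0, "jaw": 1}, {"tx": -4, "ty": -3.3, "tz": 0, "twist": 0, "jaw": 1}, {"tx": -4, "ty": -2, "tz": 0, "twist": 0, "jaw": 1}]}}

```text
clock: 18.42
ee_pos: [0.4947, 0.0495, 0.0099]
tool_rot: [-0.0, -0.078, 0.997, -0.0]
contact_force: [-2.4, 1.3, 4.6]
width: 0.344
finger_force: 50.3
```

Call:
{"op": "carry_out", "data": {"moves": [{"tx": 0, "ty": 0, "tz": 0, "twist": 0, "jaw": 1}, {"tx": 0, "ty": 0, "tz": 0, "twist": 0, "jaw": 1}, {"tx": 0, "ty": 0, "tz": 0, "twist": 0, "jaw": 1}, {"tx": 0, "ty": 0, "tz": 0, "twist": 0, "jaw": 1}, {"tx": 0, "ty": 0, "tz": 0, "twist": 0, "jaw": 1}]}}

```text
clock: 18.83
ee_pos: [0.4948, 0.0501, 0.0099]
tool_rot: [0.0, -0.079, 0.997, 0.0]
contact_force: [0.5, -0.4, 1.6]
width: 0.344
finger_force: 49.9
```

```bash
python3 -c "
from h import *
yaw=np.radians(9.03); e=np.array([.5933,.0657]); ux=np.array([np.cos(yaw),np.sin(yaw)])
t=e-ux*.052; print('contact',t); go(*t,.0103,99.03)
p,d=capture('scene'); cv2.imwrite('pics/s4.png',cv2.resize(p[150:270,220:380],None,fx=5,fy=5))
c=cloud('scene',d); m=cv2.cvtColor(p,cv2.COLOR_BGR2HSV)
"
```

```text
contact [0.54194447 0.05753852]
t 18.83 pos [0.4948 0.0501 0.0099] yang 99.03 tz [ 0.001  0.    -1.   ] F [ 0.46 -0.36  1.56] w 0.344 ff 49.91996275522979 | shift now axes [-47.7  -0.1  -0.4] twist 0.0 shift after twist [-47.7  -0.1  -0.4]
```

View pics/s4.png

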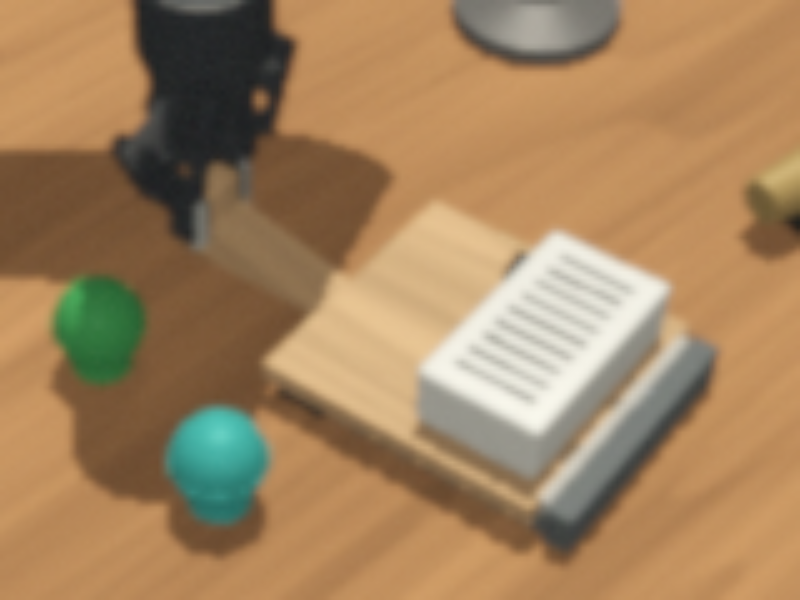

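The crop shows the wedge gripped and pointing at the middle of the front edge, near (330,290). I'll take a baseline of the board height, then slide it in.

```bash
cat >> h.py <<'E'
def lift():
    yaw=np.radians(9.03); e=np.array([.5933,.0657]); U=np.array([[np.cos(yaw),np.sin(yaw)],[-np.sin(yaw),np.cos(yaw)]])
    for n in("scene","top"):
        p,d=capture(n); q=cloud(n,d).reshape(-1,3); l=(q[:,:2]-e)@U.T
        m=(l[:,0]>.02)&(l[:,0]<.075)&(abs(l[:,1])<.07)&(q[:,2]>.015)&(q[:,2]<.04)
        A=np.c_[np.ones(m.sum()),l[m,0],l[m,1]]; k=np.linalg.lstsq(A,q[m,2],rcond=None)[0]
        print(n,m.sum(),"front z mm",(k[0]*1000).round(2),"slope x,y",k[1:].round(4),"mean x',z",l[m,0].mean().round(4),(q[m,2].mean()*1000).round(2))
    s=observe(); l=U@(s["ee_pos"][:2]-e); print("grip x',y' mm",(l*1000).round(1),"z",s["ee_pos"][2].round(4),"F",s["contact_force"].round(1), "Fx'",(U@s["contact_force"][:2]).round(1),"t",s["clock"])
E
python3 -c "
from h import *
lift()"
```

```text
scene 680 front z mm 23.86 slope x,y [0.0053 0.001 ] mean x',z 0.0452 24.09
top 1338 front z mm 25.28 slope x,y [ 0.0092 -0.0003] mean x',z 0.0473 25.71
grip x',y' mm [-99.8   0.1] z 0.0099 F [0.9 0.3 0.8] Fx' [1.  0.2] t 18.9833
```

Call:
{"op": "carry_out", "data": {"moves": [{"tx": -4, "ty": 0, "tz": 0, "twist": 0, "jaw": 1}, {"tx": -8, "ty": 0, "tz": 0, "twist": 0, "jaw": 1}, {"tx": -10, "ty": 0, "tz": 0, "twist": 0, "jaw": 1}, {"tx": -8, "ty": 0, "tz": 0, "twist": 0, "jaw": 1}, {"tx": -4, "ty": 0, "tz": 0, "twist": 0, "jaw": 1}]}}

```text
clock: 19.4
ee_pos: [0.528, 0.0552, 0.0099]
tool_rot: [-0.001, -0.079, 0.997, -0.0]
contact_force: [-4.5, -1.6, 8.2]
width: 0.347
finger_force: 50.7
```

Call:
{"op": "carry_out", "data": {"moves": [{"tx": -4, "ty": 0, "tz": 0, "twist": 0, "jaw": 1}, {"tx": -3, "ty": 0, "tz": 0, "twist": 0, "jaw": 1}, {"tx": 0, "ty": 0, "tz": 0, "twist": 0, "jaw": 1}, {"tx": 0, "ty": 0, "tz": 0, "twist": 0, "jaw": 1}, {"tx": 0, "ty": 0, "tz": 0, "twist": 0, "jaw": 1}]}}

```text
clock: 19.82
ee_pos: [0.5349, 0.0563, 0.0098]
tool_rot: [-0.0, -0.079, 0.997, -0.0]
contact_force: [-1.2, -1.6, 3.6]
width: 0.345
finger_force: 50.3
```

```bash
python3 -c "
from h import *
lift()"
```

```text
scene 688 front z mm 23.89 slope x,y [0.0028 0.0004] mean x',z 0.0453 24.02
top 785 front z mm 25.95 slope x,y [-0.0049  0.0042] mean x',z 0.0547 25.61
grip x',y' mm [-59.2  -0.1] z 0.0099 F [-1.1 -1.6  5.4] Fx' [-1.3 -1.4] t 19.9167
```

Call:
{"op": "carry_out", "data": {"moves": [{"tx": -2, "ty": 0, "tz": 0, "twist": 0, "jaw": 1}, {"tx": -4, "ty": 0, "tz": 0, "twist": 0, "jaw": 1}, {"tx": -4, "ty": 0, "tz": 0, "twist": 0, "jaw": 1}, {"tx": -3, "ty": 0, "tz": 0, "twist": 0, "jaw": 1}, {"tx": -2, "ty": 0, "tz": 0, "twist": 0, "jaw": 1}]}}

```text
clock: 20.33
ee_pos: [0.5462, 0.0578, 0.0099]
tool_rot: [-0.004, -0.078, 0.997, -0.001]
contact_force: [-14.3, -1.9, 17.6]
width: 0.345
finger_force: 51.9
```

Call:
{"op": "carry_out", "data": {"moves": [{"tx": 0, "ty": 0, "tz": 0, "twist": 0, "jaw": 1}, {"tx": 0, "ty": 0, "tz": 0, "twist": 0, "jaw": 1}, {"tx": 0, "ty": 0, "tz": 0, "twist": 0, "jaw": 1}, {"tx": 0, "ty": 0, "tz": 0, "twist": 0, "jaw": 1}, {"tx": 0, "ty": 0, "tz": 0, "twist": 0, "jaw": 1}]}}

```text
clock: 20.75
ee_pos: [0.5466, 0.0579, 0.0099]
tool_rot: [-0.003, -0.078, 0.997, -0.001]
contact_force: [-12.0, -1.5, 14.4]
width: 0.347
finger_force: 51.7
```

```bash
python3 -c "
from h import *
lift()"
```

```text
scene 691 front z mm 24.71 slope x,y [-0.0015  0.0001] mean x',z 0.0455 24.64
top 425 front z mm 27.89 slope x,y [-0.0166  0.0137] mean x',z 0.0515 26.4
grip x',y' mm [-47.3  -0.4] z 0.0099 F [-11.   -1.6  14. ] Fx' [-11.1   0.1] t 20.85
```

Call:
{"op": "carry_out", "data": {"moves": [{"tx": -1.5, "ty": 0, "tz": 0, "twist": 0, "jaw": 1}, {"tx": -2, "ty": 0, "tz": 0, "twist": 0, "jaw": 1}, {"tx": -2, "ty": 0, "tz": 0, "twist": 0, "jaw": 1}, {"tx": -2, "ty": 0, "tz": 0, "twist": 0, "jaw": 1}, {"tx": -1.5, "ty": 0, "tz": 0, "twist": 0, "jaw": 1}]}}

```text
clock: 21.27
ee_pos: [0.555, 0.059, 0.0098]
tool_rot: [-0.004, -0.078, 0.997, -0.001]
contact_force: [-13.8, -1.8, 16.0]
width: 0.345
finger_force: 51.8
```

Call:
{"op": "carry_out", "data": {"moves": [{"tx": 0, "ty": 0, "tz": 0, "twist": 0, "jaw": 1}, {"tx": 0, "ty": 0, "tz": 0, "twist": 0, "jaw": 1}, {"tx": 0, "ty": 0, "tz": 0, "twist": 0, "jaw": 1}, {"tx": 0, "ty": 0, "tz": 0, "twist": 0, "jaw": 1}, {"tx": 0, "ty": 0, "tz": 0, "twist": 0, "jaw": 1}]}}

```text
clock: 21.68
ee_pos: [0.5553, 0.0591, 0.0099]
tool_rot: [-0.003, -0.078, 0.997, -0.001]
contact_force: [-12.2, -1.7, 15.0]
width: 0.345
finger_force: 51.6
```

```bash
python3 -c "
from h import *
lift();lift();print(observe()['tool_rot'],observe()['width'])"
```

```text
scene 708 front z mm 26.93 slope x,y [-0.0142  0.0014] mean x',z 0.0453 26.28
top 343 front z mm 29.13 slope x,y [-0.0152  0.0081] mean x',z 0.0503 27.96
grip x',y' mm [-38.6  -0.6] z 0.0099 F [-13.8  -2.4  15.5] Fx' [-14.   -0.2] t 21.7833
scene 702 front z mm 27.45 slope x,y [-0.0263 -0.0004] mean x',z 0.0455 26.25
top 343 front z mm 29.53 slope x,y [-0.0219  0.0134] mean x',z 0.0504 27.74
grip x',y' mm [-38.6  -0.6] z 0.0099 F [-12.6  -3.   14.3] Fx' [-12.9  -1. ] t 21.8833
[-3.11293868e-03 -7.83627266e-02  9.96919872e-01 -6.01042388e-04] 0.34763673247709853
```

Call:
{"op": "carry_out", "data": {"moves": [{"tx": -1, "ty": 0, "tz": 0, "twist": 0, "jaw": 1}, {"tx": -1, "ty": 0, "tz": 0, "twist": 0, "jaw": 1}, {"tx": -1, "ty": 0, "tz": 0, "twist": 0, "jaw": 1}, {"tx": 0, "ty": 0, "tz": 0, "twist": 0, "jaw": 1}, {"tx": 0, "ty": 0, "tz": 0, "twist": 0, "jaw": 1}]}}

```text
clock: 22.3
ee_pos: [0.5581, 0.0595, 0.0099]
tool_rot: [-0.003, -0.078, 0.997, -0.001]
contact_force: [-12.9, -3.1, 15.4]
width: 0.347
finger_force: 51.7
```

Call:
{"op": "carry_out", "data": {"moves": [{"tx": 0, "ty": 0, "tz": 0, "twist": 0, "jaw": 1}, {"tx": 0, "ty": 0, "tz": 0, "twist": 0, "jaw": 1}, {"tx": 0, "ty": 0, "tz": 0, "twist": 0, "jaw": 1}, {"tx": 0, "ty": 0, "tz": 0, "twist": 0, "jaw": 1}, {"tx": 0, "ty": 0, "tz": 0, "twist": 0, "jaw": 1}]}}

```text
clock: 22.72
ee_pos: [0.5581, 0.0595, 0.0099]
tool_rot: [-0.003, -0.078, 0.997, -0.001]
contact_force: [-13.0, -2.4, 14.6]
width: 0.346
finger_force: 51.7
```

```bash
python3 -c "
from h import *
lift();lift();lift()
p,d=capture('scene'); cv2.imwrite('pics/s5.png',cv2.resize(p[150:270,220:380],None,fx=5,fy=5))
"
```

```text
scene 714 front z mm 27.77 slope x,y [-0.0215  0.004 ] mean x',z 0.0457 26.77
top 321 front z mm 30.52 slope x,y [-0.0269  0.0145] mean x',z 0.0499 28.41
grip x',y' mm [-35.8  -0.6] z 0.0099 F [-12.8  -2.3  15.1] Fx' [-13.1  -0.3] t 22.8167
scene 708 front z mm 27.62 slope x,y [-0.0186  0.0001] mean x',z 0.0457 26.77
top 320 front z mm 29.39 slope x,y [-0.0207  0.0004] mean x',z 0.0497 28.34
grip x',y' mm [-35.7  -0.6] z 0.0099 F [-12.4  -2.8  14.9] Fx' [-12.7  -0.8] t 22.9167
scene 706 front z mm 27.99 slope x,y [-0.0268 -0.0014] mean x',z 0.0457 26.77
top 319 front z mm 29.15 slope x,y [-0.0074  0.0096] mean x',z 0.05 28.27
grip x',y' mm [-35.7  -0.6] z 0.0099 F [-12.8  -3.   14.8] Fx' [-13.1  -0.9] t 23.0167
```

View pics/s5.png

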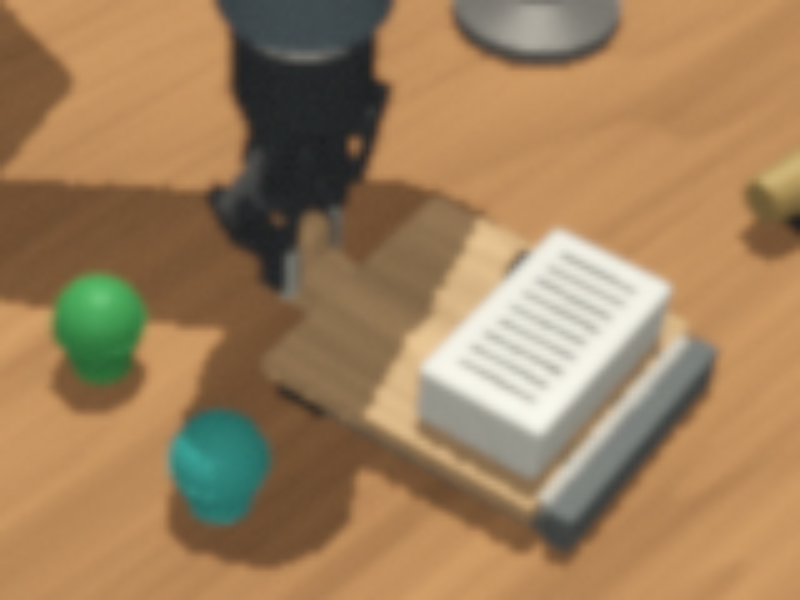

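The wedge is under the middle of the edge. The lift is about 3.8 mm from depth and 4.1 mm from wedge travel, and both it and the forces are steady. The hand stays clear of the board. Handing in.

```bash
python3 -c "
from bench import close_job
print(close_job())"
```

```text
the job is handed in; nothing more can be done
None
```

The grille stands upright on the bottom of the tub, and the held wedge is under the middle of the board's front edge, lifting it about 4 mm off the pads; the job is handed in, with no verdict returned.

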